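# Knock a stuck drawer pull out of the routing nest

## Task

The finished wooden drawer pull is stuck flush in the routing nest: lift the nest's bar all the way up so that its knockout rod pushes the pull up out of the cavity, then take the pull, keep it level and set it down gently, flat in the empty bay of the turntable organizer. Push the bar all the way back down so that the nest is ready for the next blank, and leave the router and the dish of screws where they stand.

Things in the scene. Friction and masses are not known exactly. Their poses are not given: they have to be found in the camera images.
- jig: Routing nest: fixed plywood block 150 (x) x 220 (y) mm, 42 mm thick, on two 20 mm risers at its y ends (x sides open below); flat top face 112 mm above the bench, underside 70 mm. Central cavity 55.5 (x) x 111.5 (y) mm, 30 mm deep, a rod hole in its floor; spring plungers in its long walls press on the pull with about 10 N each. Origin: on the bench under the block's centre.
- nest (a point): Centre of the cavity's mouth, in the plane of the block's top face, 112 mm above the bench. Axes as jig.
- ejector (a joint): Height of the knockout rod and lift bar: 0 down, 0.028 m fully up (hard stop; the pull then stands 27 mm above the block's top face, 3 mm of it still guided by the cavity). Slides vertically against about 6 N of friction, weighs 0.22 kg, stays at the height where it is left, the pull on it. Lifting it with the stuck pull takes about 20 N, pushing it down about 4 N.
- bar_grip (a point): Grip point on the lift bar: wood, 16 mm wide (jig y), 20 mm high, fixed to the rod's foot, running along the jig's x and sticking out 90 mm from under the block's -x side. Point: middle of its section, 65 mm out from the block, 25 mm from the bar's end, at jig (-140, 0) mm; 32 mm above the bench when down (bar 22 to 42 mm), 60 mm when up; moves with the bar. Axes as jig.
- rod_top (a point): Centre of the flat top end of the steel knockout rod, 18 mm in diameter; 81 mm above the bench when down, 1 mm under the cavity's floor.
- pull: The drawer pull: dark hardwood block 54 (x) x 110 (y) x 30 (z) mm, round finger cup (36 mm diameter, 14 mm deep) in the middle of its top, a screw hole at either end; about 0.12 kg. Starts in the cavity, top flush with the block's top face, axes along the jig's. Origin: centre of its underside; z out of its top.
- turntable (a joint): Rotation of the organizer's tray about its vertical axis, rad, positive counter-clockwise seen from above; at 0 the empty bay points to the organizer's -x. It turns freely against light friction and may be turned.
- organizer: Fixed foot of the turntable organizer; origin on its axis at bench height. Its round white tray: 300 mm diameter, floor 22 mm above the bench, lip to 36 mm, three radial partitions to 62 mm, 120 degrees apart, central post (28 mm diameter) to 84 mm. Two bays hold things fixed in the tray (two jars up to 85 mm, sanding blocks up to 72 mm above the bench); one is empty.
- bay (a point): Middle of the empty bay, on the tray's floor (22 mm above the bench), 80 mm from the axis. Its -x axis points radially outward, z up; it turns with the tray. From here it is 66 mm outward to the lip, 66 mm inward to the central post, about 65 mm to the nearest partition on either side.
- router: Bystander: battery trim router standing on its 92 mm square base, 230 mm tall, 1.7 kg. Origin: centre of the base's underside.
- dish: Bystander: square glass dish of screws, 115 x 115 x 36 mm. Origin: centre of its underside.
Not all that is in view belongs to the job. Of the things shaped like the pull, the dark wooden one is meant.

How it is judged:
On the way, in this order (a step that is already met when the one before it is completed fails the run):
1. the bar is lifted nearly all the way (over 23 mm) and the rod has pushed the pull up by over 20 mm, still standing over the nest, without the fingers holding the pull (value of joint ejector above 0.023 m and z of pull in the frame of nest above -0.01 m and horizontal distance between pull and nest below 0.012 m and contact force between the fingers and pull below 0.5 N), for 0.2 s.
2. the pull lies flat on the floor of the empty bay, let go (horizontal distance between pull and bay below 0.065 m and z of pull in the frame of bay below 0.004 m and angle between pull's own z axis and vertical below 0.08 rad and contact force between the fingers and pull below 0.5 N), for 0.2 s.
At the end, for the whole second after the job is handed in: The pull lies at rest, top up and flat (within 0.08 rad) on the floor of the empty bay (underside within 4 mm of the floor, centre within 65 mm of the bay's middle), and the lift bar with its knockout rod is back down (within 4 mm of the bottom) (horizontal distance between pull and bay below 0.065 m and z of pull in the frame of bay below 0.004 m and angle between pull's own z axis and vertical below 0.08 rad and linear speed of pull below 0.02 m/s and value of joint ejector below 0.004 m); the robot touches nothing.
It fails at once if the pull is tipped by more than 30 degrees (angle between pull's own z axis and vertical above 0.52 rad).
It fails at once if the pull falls or is thrown: it moves faster than 0.6 m/s while the fingers are not on it (a fall of about 2 cm) (linear speed of pull above 0.6 m/s and contact force between the fingers and pull below 0.1 N).
It fails at once if the router or the dish is moved by more than 3 cm (distance of any of router, dish from where it was at the start of the episode above 0.03 m).
It also fails if it takes over 64 s, if anything falls off the work surface, if the arm or the gripper's body presses on something with over 40 N, if the wrist force passes 120 N, or if a joint passes its speed limit or range.

## Robot

A 6-joint arm with a two-finger parallel gripper is mounted at the origin on the work surface. World frame = base frame: x ahead of the robot, y to its left, z up, the work surface at z = 0. Lengths are in m, angles in rad, forces in N, time in s.
With the tool pointing down it reaches from about 0.375 to 0.9 m from the base axis. Payload 3.1 kg.
Tool frame: the origin (TCP) lies at the very end of the fingers, on their centre line; the grasp point (between the pads) lies 19 mm behind it; z points along the fingers, y is the direction in which the jaws open and shut (so a half turn about z gives the same grasp; the last joint's range is limited). The gripper opens to 85 mm and grips with 20 to 120 N. Pads are 22 mm wide; open, the fingers measure 114 mm over their backs; the gripper's body (76 mm by 85 mm) begins 54 mm behind the grasp point. The pads swing forward as they close: fully open they stand 13 mm farther back than shut.
Start: joints at [-1.433, 0.527, 1.433, -0, 1.181, -0.178], TCP at [0.194, -0.594, 0.231] pointing down, gripper open.
Joint ranges: [-3.08, 3.08], [-0.75, 2.2], [0.22, 2.44], [-1.43, 4.57], [0, 2.65], [-2.85, 2.85]. Speed limits (rad/s): [2.79, 2.79, 3.14, 3.14, 3.14, 3.14].

## Interface

Orientations are given as a unit quaternion [x, y, z, w].
In Python, from station import * gives the robot as it stands.
- The arm moves only by the tool jog_arm, never from a script. Its argument "motion" is a list of rows, each a list of 5 numbers: the shift along the world's x, y, z in cm, then the turn about the world's z in degrees, then the closure in counts, from 0 (fully open) to 255 (shut). In form: [[tx, ty, tz, yaw, jaw], ...]. A call has 1 to 10 rows; each row shifts and turns the pose as measured when the row begins; what a row does not reach is not made up. A row lasts 1/12 s, in which the tool goes at most 41.7 mm and 7.16 degrees, less where a joint would pass 70% of its speed; a pose out of reach is approached as far as the arm can. A call with a gripper value outside its range is refused whole. The fingers move at their own pace and stop on an object; "squeeze" is the grip in N (left out, the last holds). Time passes only in rows, so rows that do not move let the fingers close. It gives the time, the measured TCP pose, the force and the opening at its end, in the units of the state.
- sense(): the state, without advancing time (a new reading comes with each control period).
- snapshot(name): name is "side" or "top"; returns a dict with "img" (384x512x3 uint8, red, green, blue), "depth" (384x512 float32, m along the optical axis (not along the pixel's ray), 0 where there is no reading), "intrinsics" (3x3 intrinsics, pixels), "eye" and "attitude" of the camera in the world. Camera axes: x right, y down, z forward; pixel columns grow to the right and rows downward; lengths in m; the calibration is good to about 2 mm. A picture is of the moment at which its call begins.
- sign_off(): hands the job in, once; it reports no verdict.
The state is a dict: "t": time; "q": joint angles; "qd": joint speeds; "tau": joint torques, N m; "tcp_pos": TCP position; "tool_rot": TCP orientation; "force": force on the tool from outside, world axes, zero at the start; "ft_torque": the same for the moment, N m; "finger_gap": opening from 0.0 (shut) to 1.0 (fully open).
Only numpy, scipy, OpenCV 4.12 (cv2) and the standard library are available. Lean on these libraries where they do the work, as an engineer would, in place of code of your own. Each camera call takes 0.05 s, during which the arm holds its last target.

## Working session

There is one attempt and no reset: what is moved stays moved. The work goes in short steps, Python scripts to look and compute and a tool call to move; the robot and the scene stay as the last step left them, time stands still between calls to the robot, and variables do not carry over. Pictures are saved under pics/ and viewed, and the job is handed in when it is done.

Besides the shell and the picture viewer there is one more tool, called as a command line: name --pt "numbers of a row" for each row, then --argument value for the rest. jog_arm: Moves the arm, as the interface text tells. Its arguments: {"type":"object","properties":{"motion":{"type":"array","items":{"type":"array","items":{"type":"number"}}},"squeeze":{"type":"number"}},"required":["motion"]}

```bash
mkdir -p pics
cat > h.py <<'E'
from station import *
import numpy as np, cv2
def snap(n,name):
    s=snapshot(n); cv2.imwrite(f'pics/{name}.png',cv2.resize(s['img'][:,:,::-1],(800,600),interpolation=cv2.INTER_CUBIC)); 
    np.savez(f'pics/{name}.npz',**{k:s[k] for k in ['img','depth','intrinsics','eye','attitude']}); return s
def R(a):
    a=np.array(a)
    if a.shape==(3,3): return a
    from scipy.spatial.transform import Rotation as Q
    return Q.from_quat(a).as_matrix()
def pt(s,u,v,z=None):
    K=s['intrinsics']; ray=R(s['attitude'])@np.array([(u-K[0,2])/K[0,0],(v-K[1,2])/K[1,1],1.])
    if z is None: d=float(s['depth'][int(round(v)),int(round(u))])
    else: d=(z-s['eye'][2])/ray[2]
    return np.array(s['eye'])+d*ray
def cloud(s):
    K=s['intrinsics']; v,u=np.mgrid[:384,:512]; d=s['depth']
    P=np.stack([(u-K[0,2])/K[0,0]*d,(v-K[1,2])/K[1,1]*d,d],-1)@R(s['attitude']).T+np.array(s['eye'])
    P[d==0]=np.nan; return P
def crop(s,u0,u1,v0,v1,name):
    c=s['img'][v0:v1,u0:u1,::-1]; f=min(800/c.shape[1],600/c.shape[0]); cv2.imwrite(f'pics/{name}.png',cv2.resize(c,None,fx=f,fy=f,interpolation=cv2.INTER_CUBIC)); print(name,'scale',f)
def load(name): return dict(np.load(f'pics/{name}.npz'))
E
python3 - <<'E'
from h import *
s=snap('top','t0'); print(s['eye'],s['attitude'],s['intrinsics'])
s=snap('side','s0'); print(s['eye'],s['attitude'])
print(sense())
E
```

```text
[0.40650938 0.01456597 1.46397245] [-0.70250589  0.71044645 -0.03179046  0.02721548] [[373.90840226   0.         260.72503781]
 [  0.         373.90840226 186.87084135]
 [  0.           0.           1.        ]]
[-0.29573799  0.75162302  0.90479947] [-0.36046431  0.81738988 -0.41002549  0.1838977 ]
{'t': 0.1, 'q': array([-1.43347010e+00,  5.28371585e-01,  1.43374612e+00, -2.34930342e-05,
        1.18141825e+00, -1.78474903e-01]), 'qd': array([ 5.39809038e-05, -1.60522359e-03, -3.36082916e-03,  1.62042323e-03,
        2.52071110e-03, -1.29586725e-04]), 'tau': array([-3.42913700e-04, -4.43302917e+01, -1.78586322e+01, -2.06362483e-04,
        3.92551854e-03,  8.60217071e-07]), 'tcp_pos': array([ 0.19405983, -0.59344247,  0.23044139]), 'tool_rot': array([ 9.87558416e-01,  1.57249580e-01,  9.12913577e-06, -9.71672271e-04]), 'force': array([-0.04795377,  0.24005124, -0.05725703]), 'ft_torque': array([-0.024687  ,  0.03346811, -0.00451805]), 'finger_gap': 0.9962803524886682}
```

View pics/t0.png

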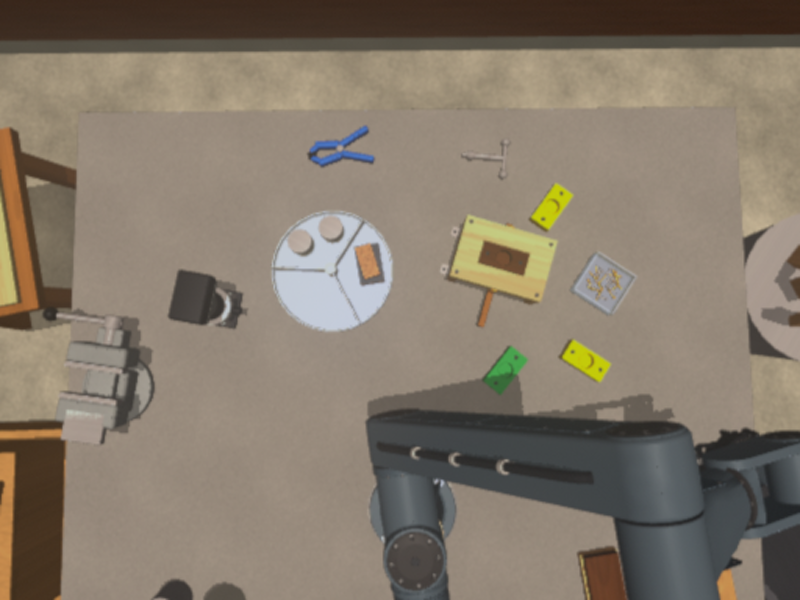

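View pics/s0.png

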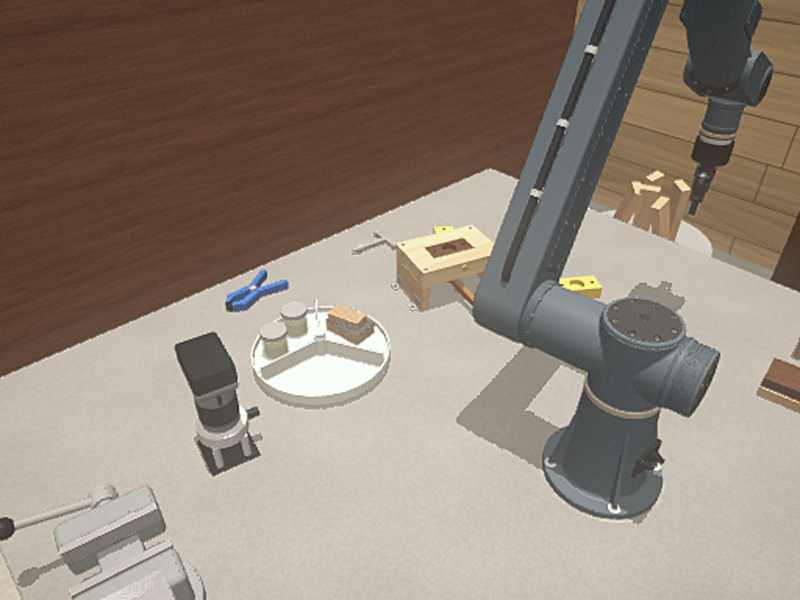

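The pull candidates in the top view (800x600) are:
- the dark wooden block in the nest at (503,258)
- yellow blocks at (552,206) and (585,360)
- a green block at (505,370)
- a dark object at the bottom right (603,575), outside the work area

By the description I choose the one in the nest. The empty bay is the lower-left sector of the tray, around (318,300). I'll check both in a close crop.

Run:
```python
from h import *
s=load('t0'); crop(s,275,390,130,216,'c_nest'); crop(s,165,260,128,216,'c_tray')
P=cloud(s)
c=P[...,2]
m=(np.abs(c-.112)<.006)&(P[...,0]>.3)&(P[...,1]<0)&(P[...,1]>-.5)
n,l,st,ce=cv2.connectedComponentsWithStats(m.astype(np.uint8))
for i in range(1,n):
    if st[i,4]>300:
        q=P[l==i]; r=cv2.minAreaRect((q[:,:2]*1000).astype(np.float32)); print(st[i],r,q[:,2].mean()); print(cv2.boxPoints(r))
```

```text
c_nest scale 6.956521739130435
c_tray scale 6.818181818181818
[ 288  137   69   56 2299] ((599.602294921875, -219.42575073242188), (221.08953857421875, 151.1699676513672), 73.15495300292969) 0.111529678048298
[[ 495.22635 -303.3239 ]
 [ 639.91    -347.1306 ]
 [ 703.9783  -135.52759]
 [ 559.2946   -91.72089]]
```

View pics/c_nest.png

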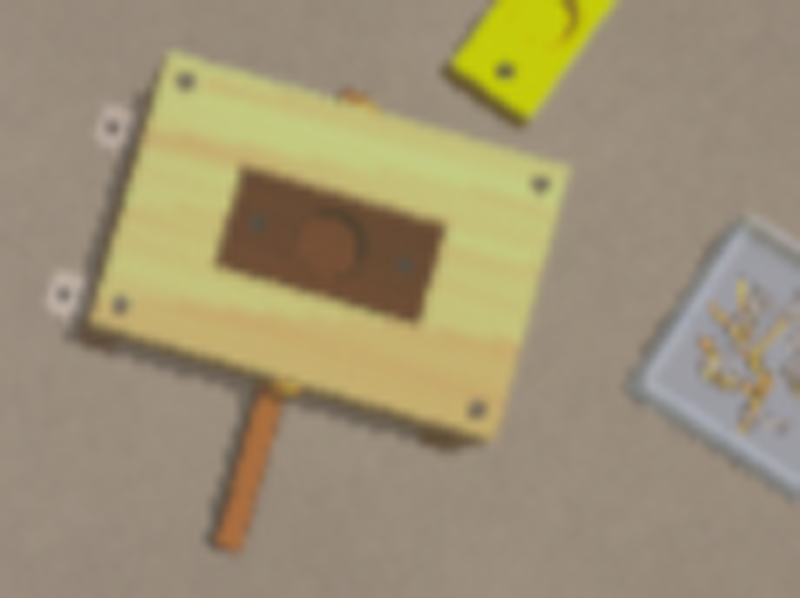

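View pics/c_tray.png

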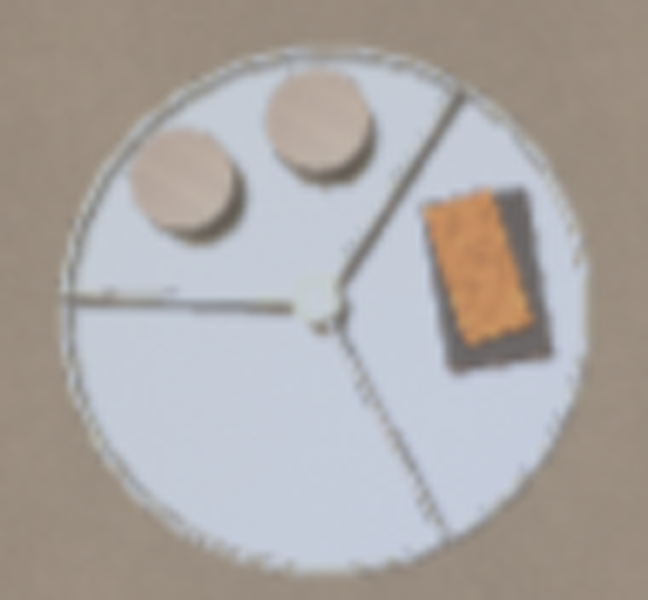

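The crop confirms the dark pull at (330,245) in the nest crop, flush in the cavity. The bar sticks out towards the lower left, with its end at (230,545). In the tray crop the empty bay is the lower-left sector, between partitions at about 180° and about 300°. Next I measure the bar end and the tray.

Run:
```python
from h import *
s=load('t0'); 
# tray crop scale 6.818 origin 165,128 ; nest crop 6.9565 origin 275,130
T=lambda u,v:(165+u/6.818-.5+.073,128+v/6.818-.43)
N=lambda u,v:(275+u/6.9565-.43,130+v/6.9565-.43)
P=cloud(s)
yaw=np.radians(-16.85); c=np.array([.5996,-.2194])
ax=np.array([np.cos(yaw),np.sin(yaw)])
print('pull grasp centre',pt(s,*N(331,245),.112)[:2],'bar grip pred',c-.14*ax,'bar end pred',c-.165*ax)
print('bar end meas',pt(s,*N(231,548),.042)[:2], 'bar near block',pt(s,*N(268,392),.042)[:2],'depth z at bar',pt(s,*N(245,480)))
# tray: fit circle to lip points
rim=[(320,45),(64,300),(585,310),(325,572),(140,115),(132,490)]
from scipy.optimize import least_squares
Q=np.array([pt(s,*T(*p),.036)[:2] for p in rim])
r=least_squares(lambda x:np.hypot(*(Q-x[:2]).T)-x[2],[.57,.17,.15]); print('tray',r.x,r.fun)
o=r.x[:2]
print('post',pt(s,*T(318,297),.084))
for p in [(70,297),(460,95),(440,530)]:
    q=pt(s,*T(*p),.062)[:2]-o; print('partition',np.degrees(np.arctan2(q[1],q[0])),np.hypot(*q))
print('floor z',pt(s,*T(240,420)))
print('router top',pt(s,*[192*.64,297*.64]))
```

```text
pull grasp centre [ 0.59798897 -0.21997492] bar grip pred [ 0.46561063 -0.17881861] bar end pred [ 0.44168396 -0.17157193]
bar end meas [ 0.44155904 -0.17321883] bar near block [ 0.52687368 -0.19543478] depth z at bar [ 0.47882173 -0.18216601  0.03868603]
tray [0.58420822 0.19121821 0.14866491] [ 8.44109278e-05 -2.67831160e-03 -1.17665178e-03  1.57829432e-03
  2.15443963e-03  3.78185028e-05]
post [0.58258981 0.18815522 0.084     ]
partition 88.8857618374109 0.1367741612834659
partition -34.9303446791949 0.13869534168341327
partition -152.38029223962567 0.14495009326795702
floor z [0.52097244 0.24056311 0.01940723]
router top [0.50447632 0.46310577 0.22490817]
```

jog_arm --pt "2.2 3.4 0 -3.5 60" --pt "2.2 3.4 0 -3.5 60" --pt "2.2 3.4 0 -3.5 60" --pt "2.2 3.4 0 -3.5 60" --pt "2.2 3.4 0 -3.5 60" --pt "2.2 3.4 0 -3.5 60" --pt "2.2 3.4 0 -3.5 60" --pt "2.2 3.4 0 -3.5 60" --pt "2.2 3.4 0 -3.5 60" --pt "2.2 3.4 0 -3.5 60"

```text
t: 0.93
tcp_pos: [0.4115, -0.2488, 0.2263]
tool_rot: [0.985, -0.17, -0.002, -0.001]
force: [0.1, 0.2, 0.8]
finger_gap: 0.767
```

jog_arm --pt "2.6 3.5 -2 1 60" --pt "2.5 3.4 -2 0 60" --pt "0 0 -2 0 60" --pt "0 0 0 0 60"

```text
t: 1.27
tcp_pos: [0.4596, -0.1796, 0.1713]
tool_rot: [0.988, -0.157, -0.001, -0.001]
force: [-1.6, -0.2, -0.2]
finger_gap: 0.766
```

jog_arm --pt "0.3 0.1 -3 1.2 60" --pt "0 0 -4 0 60" --pt "0 0 -3.5 0 60" --pt "0 0 -2 0 60" --pt "0 0 -1 0 60" --pt "0 0 0 0 60"

```text
t: 1.77
tcp_pos: [0.4655, -0.1822, 0.0348]
tool_rot: [0.989, -0.146, 0.003, 0.001]
force: [0.7, 0.7, 0.0]
finger_gap: 0.763
```

Run:
```python
from h import *
s=snap('top','t1'); crop(s,270,390,130,220,'c1')
s=snap('side','s1'); crop(s,230,350,120,220,'c1s')
```

```text
c1 scale 6.666666666666667
c1s scale 6.0
```

View pics/c1.png

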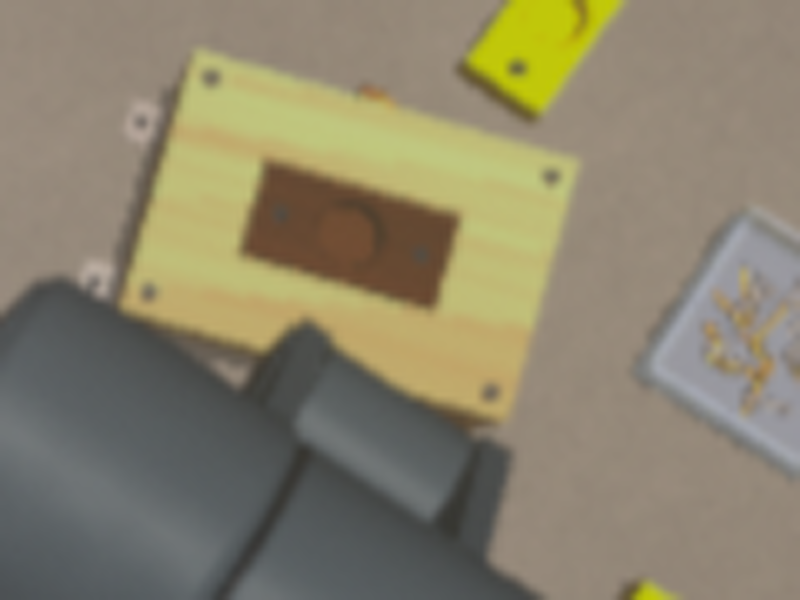

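View pics/s1.png

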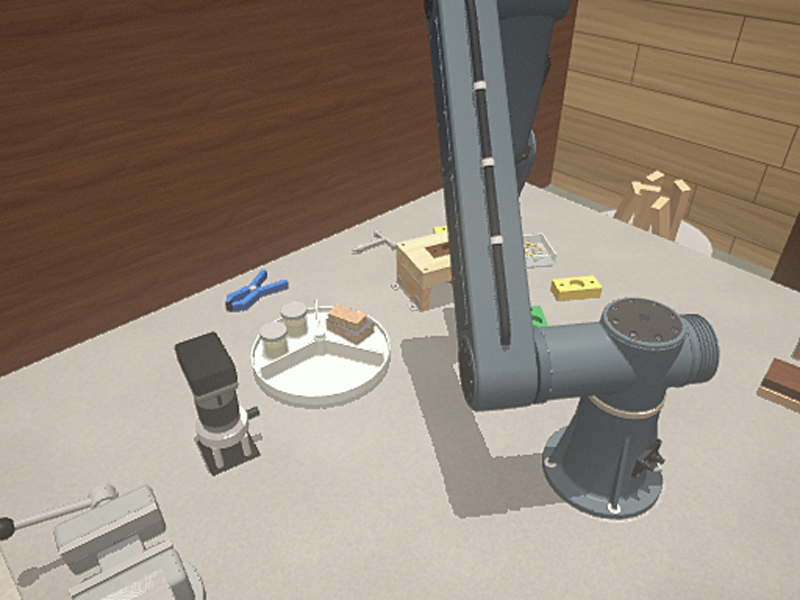

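The side view is occluded by the arm. The top crop shows the nest and pull unchanged at (350,235), and the gripper over the bar. Force is near zero, so I finish descending and grip the bar.

jog_arm --pt "-0.1 0.2 -1.2 0 60" --pt "0 0 -0.8 0 60" --pt "0 0 0 0 150" --pt "0 0 0 0 255" --pt "0 0 0 0 255" --pt "0 0 0 0 255" --pt "0 0 0 0 255" --pt "0 0 0 0 255" --squeeze 100

```text
t: 2.53
tcp_pos: [0.4709, -0.1796, 0.0232]
tool_rot: [0.989, -0.15, 0.011, 0.001]
force: [-4.2, -8.2, -7.8]
finger_gap: 0.16
```

jog_arm --pt "0 0 0 0 255" --pt "0 0 0 0 255"

```text
t: 2.7
tcp_pos: [0.4708, -0.1798, 0.0232]
tool_rot: [0.989, -0.15, 0.011, 0.001]
force: [1.1, 1.5, -5.1]
finger_gap: 0.158
```

jog_arm --pt "0 0 0.5 0 255" --pt "0 0 0.5 0 255" --pt "0 0 0.5 0 255" --squeeze 120

```text
t: 2.95
tcp_pos: [0.4708, -0.1798, 0.0352]
tool_rot: [0.989, -0.151, 0.01, 0.001]
force: [4.1, -0.2, -22.9]
finger_gap: 0.158
```

Run:
```python
from h import *
s=snap('top','t2'); crop(s,270,390,130,220,'c2')
```

```text
c2 scale 6.666666666666667
```

View pics/c2.png

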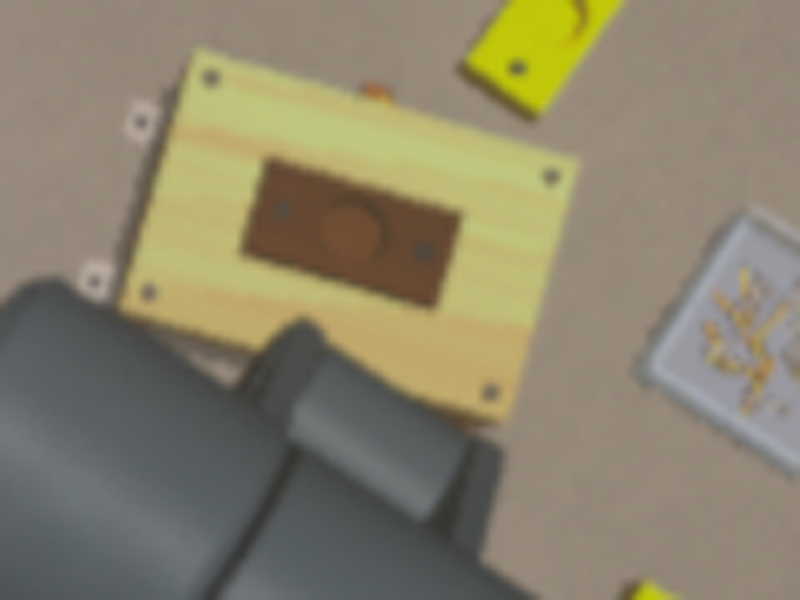

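The force is −23 N in z and the pull top has shifted slightly outward in the crop at (352,232), so the pull is rising. I continue lifting.

jog_arm --pt "0 0 0.5 0 255" --pt "0 0 0.5 0 255" --pt "0 0 0.4 0 255"

```text
t: 3.25
tcp_pos: [0.4708, -0.1798, 0.0518]
tool_rot: [0.989, -0.151, 0.011, 0.001]
force: [9.9, -2.9, -67.9]
finger_gap: 0.152
```

jog_arm --pt "0 0 0 0 255" --pt "0 0 0 0 255"

```text
t: 3.42
tcp_pos: [0.4708, -0.1798, 0.0512]
tool_rot: [0.989, -0.151, 0.011, 0.001]
force: [3.5, 0.3, -15.6]
finger_gap: 0.15
```

Run:
```python
from h import *
s=snap('top','t3'); crop(s,270,390,130,220,'c3')
P=cloud(s); 
m=(P[...,2]>.128)&(P[...,2]<.15)&(np.hypot(P[...,0]-.6,P[...,1]+.22)<.075)
q=P[m]; print(m.sum(),np.median(q[:,2]),cv2.minAreaRect((q[:,:2]*1000).astype(np.float32)))
```

```text
c3 scale 6.666666666666667
411 0.13818738774793915 ((600.132080078125, -219.31402587890625), (110.71578979492188, 56.27345275878906), 73.2516098022461)
```

View pics/c3.png

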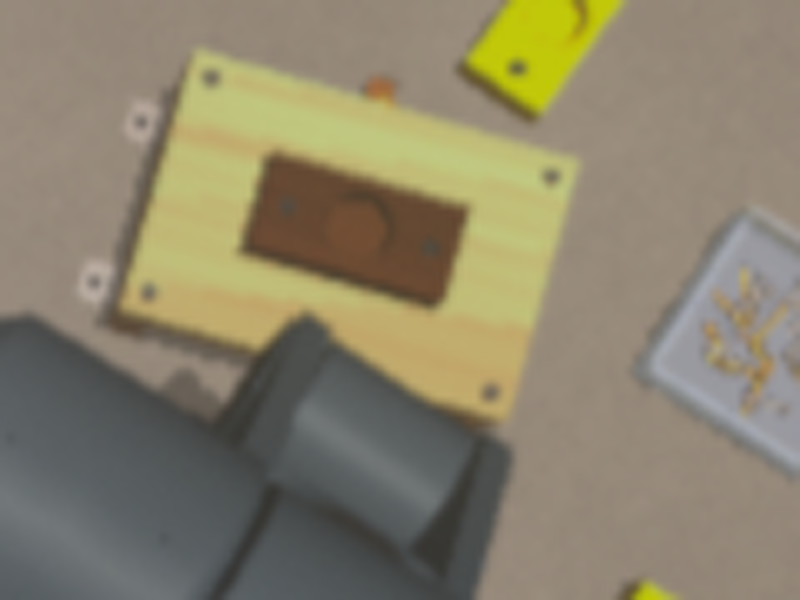

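The pull's top is at 0.138 m, fully out and level, centred at (0.600, −0.2195). I release the bar and go up.

jog_arm --pt "0 0 0 0 60" --pt "0 0 0 0 60" --pt "0 0 0 0 60" --pt "0 0 0 0 60" --pt "0 0 1.5 0 60" --pt "0 0 3 0 30" --pt "-0.3 0 4 0 0" --pt "0 0 4 0 0" --pt "0 0 4 0 0"

```text
t: 4.22
tcp_pos: [0.4614, -0.1772, 0.2241]
tool_rot: [0.988, -0.151, 0.005, -0.002]
force: [0.7, -1.1, 0.1]
finger_gap: 1.0
```

Run:
```python
from h import *
s=snap('top','t4')
P=cloud(s); 
m=(P[...,2]>.128)&(P[...,2]<.15)&(np.hypot(P[...,0]-.6,P[...,1]+.22)<.075)
q=P[m]; print(m.sum(),np.median(q[:,2]),cv2.minAreaRect((q[:,:2]*1000).astype(np.float32)))
```

```text
406 0.1382848148680823 ((600.0744018554688, -218.95980834960938), (110.20362854003906, 55.5970573425293), 73.58942413330078)
```

jog_arm --pt "1.5 -0.5 0 7 0" --pt "1.5 -0.5 0 7 0" --pt "1.5 -0.5 0 7 0" --pt "1.5 -0.5 0 7 0" --pt "1.5 -0.5 0 7 0" --pt "1.5 -0.5 0 7 0" --pt "1.5 -0.5 0 7 0" --pt "1.5 -0.5 0 7 0" --pt "1.5 -0.2 0 7 0" --pt "0 0 0 7 0"

```text
t: 5.1
tcp_pos: [0.6054, -0.2236, 0.2505]
tool_rot: [0.889, 0.457, 0.023, -0.001]
force: [0.6, 0.1, 0.2]
finger_gap: 0.998
```

jog_arm --pt "0 0 0 6 0" --pt "0 0 0 6 0" --pt "0 0 0 4 0" --pt "0 0 0 0 0"

```text
t: 5.43
tcp_pos: [0.6054, -0.2238, 0.2532]
tool_rot: [0.812, 0.584, 0.023, -0.002]
force: [-0.5, -1.1, 1.1]
finger_gap: 1.001
```

jog_arm --pt "-0.5 0.4 -2 2 0" --pt "0 0 -2 0 0" --pt "0 0 -2 0 0" --pt "0 0 -1.5 0 0" --pt "0 0 0 0 0"

```text
t: 5.85
tcp_pos: [0.6002, -0.2201, 0.1815]
tool_rot: [0.804, 0.595, 0.025, 0.002]
force: [-1.1, -0.0, -0.8]
finger_gap: 0.996
```

jog_arm --pt "-3.5 1 0 0 0" --pt "-3.5 1 0 0 0" --pt "-3.5 1 0 0 0" --pt "0 0 0 0 0" --pt "0 0 0 0 0"

```text
t: 6.27
tcp_pos: [0.4903, -0.1878, 0.1837]
tool_rot: [0.806, 0.592, 0.025, 0.002]
force: [1.8, -0.5, 0.8]
finger_gap: 1.001
```

jog_arm --pt "0 0 0 -7 0" --pt "0 0 0 -7 0" --pt "0 0 0 -7 0" --pt "0 0 0 -7 0" --pt "0 0 0 0 0"

```text
t: 6.68
tcp_pos: [0.4937, -0.1901, 0.1898]
tool_rot: [0.928, 0.371, 0.026, 0.013]
force: [0.2, -0.7, -0.0]
finger_gap: 0.999
```

jog_arm --pt "0 0 0 3 0" --pt "0 0 0 3 0" --pt "0 0 0 3 0" --pt "0 0 0 3 0" --pt "0 0 0 3 0" --pt "0 0 0 0 0"

```text
t: 7.18
tcp_pos: [0.5002, -0.1933, 0.1954]
tool_rot: [0.865, 0.501, 0.031, 0.014]
force: [-0.0, -0.7, -0.5]
finger_gap: 1.0
```

```bash
cat >> h.py <<'E'
def tool():
    s=sense(); M=R(s['tool_rot']); z=M[:,2]; y=M[:,1]
    print('t',s['t'],'p',s['tcp_pos'].round(4),'tilt xy',z[:2].round(4),'jaw dir',np.degrees(np.arctan2(y[1],y[0])).round(2),'tilt on jaw',(z[:2]@y[:2]).round(4),'f',s['force'].round(1),'gap',round(s['finger_gap'],3),'q',s['q'].round(3))
E
python3 -c "
from h import *
tool()"
```

```text
t 7.1833 p [ 0.5002 -0.1933  0.1954] tilt xy [0.0687 0.0064] jaw dir -29.85 tilt on jaw 0.0563 f [-0.  -0.7 -0.5] gap 1.0 q [-0.602  0.435  1.738  0.056  0.916 -0.115]
```

jog_arm --pt "0 0 0 0 0" --pt "0 0 0 0 0" --pt "0 0 0 0 0" --pt "0 0 0 0 0"

```text
t: 7.52
tcp_pos: [0.5021, -0.1944, 0.197]
tool_rot: [0.864, 0.502, 0.032, 0.016]
force: [-0.6, 0.0, -0.5]
finger_gap: 0.999
```

```bash
python3 -c "
from h import *
tool()"
```

```text
t 7.5167 p [ 0.5021 -0.1944  0.197 ] tilt xy [0.0718 0.0042] jaw dir -29.82 tilt on jaw 0.0601 f [-0.6  0.  -0.5] gap 0.999 q [-0.602  0.434  1.734  0.056  0.917 -0.115]
```

jog_arm --pt "0 0 4 0 0" --pt "0 0 4 0 0" --pt "0 0 4 0 0" --pt "0 0 4 0 0"

```text
t: 7.85
tcp_pos: [0.4949, -0.1898, 0.3512]
tool_rot: [0.865, 0.501, 0.026, 0.003]
force: [0.7, 0.1, 0.1]
finger_gap: 0.993
```

```bash
python3 -c "
from h import *
tool()"
```

```text
t 7.85 p [ 0.4949 -0.1898  0.3512] tilt xy [0.0478 0.0204] jaw dir -29.89 tilt on jaw 0.0313 f [0.7 0.1 0.1] gap 0.993 q [-0.602  0.256  1.531  0.045  1.327 -0.092]
```

jog_arm --pt "0 0 -4 0 0" --pt "0 0 -4 0 0" --pt "0 0 -4 0 0"

```text
t: 8.1
tcp_pos: [0.5079, -0.1978, 0.2524]
tool_rot: [0.864, 0.501, 0.038, 0.027]
force: [0.9, -0.4, 0.6]
finger_gap: 1.005
```

```bash
python3 -c "
from h import *
tool()"
```

```text
t 8.1 p [ 0.5079 -0.1978  0.2524] tilt xy [ 0.0921 -0.0094] jaw dir -29.84 tilt on jaw 0.0842 f [ 0.9 -0.4  0.6] gap 1.005 q [-0.601  0.359  1.673  0.052  1.028 -0.107]
```

jog_arm --pt "0 0 0 0 0"

```text
t: 8.18
tcp_pos: [0.5035, -0.195, 0.2462]
tool_rot: [0.864, 0.501, 0.034, 0.021]
force: [-1.0, 0.4, -0.6]
finger_gap: 0.998
```

```bash
python3 -c "
from h import *
tool()"
```

```text
t 8.1833 p [ 0.5035 -0.195   0.2462] tilt xy [ 0.08   -0.0014] jaw dir -29.84 tilt on jaw 0.0699 f [-1.   0.4 -0.6] gap 0.998 q [-0.601  0.366  1.683  0.052  1.027 -0.107]
```

jog_arm --pt "0 0 4 0 0" --pt "0 0 4 0 0"

```text
t: 8.35
tcp_pos: [0.4976, -0.1912, 0.319]
tool_rot: [0.865, 0.501, 0.029, 0.009]
force: [0.7, 0.3, -0.1]
finger_gap: 1.001
```

```bash
python3 -c "
from h import *
tool()"
```

```text
t 8.35 p [ 0.4976 -0.1912  0.319 ] tilt xy [0.0582 0.0134] jaw dir -29.89 tilt on jaw 0.0438 f [ 0.7  0.3 -0.1] gap 1.001 q [-0.602  0.285  1.582  0.047  1.235 -0.095]
```

jog_arm --pt "0 0 0 0 0"

```text
t: 8.43
tcp_pos: [0.501, -0.1932, 0.3267]
tool_rot: [0.865, 0.501, 0.032, 0.015]
force: [0.6, -1.1, 0.8]
finger_gap: 1.0
```

```bash
python3 -c "
from h import *
tool()"
```

```text
t 8.4333 p [ 0.501  -0.1932  0.3267] tilt xy [0.0693 0.0061] jaw dir -29.88 tilt on jaw 0.0569 f [ 0.6 -1.1  0.8] gap 1.0 q [-0.601  0.277  1.571  0.047  1.24  -0.095]
```

jog_arm --pt "0 0 0 0 0" --pt "0 0 0 0 0" --pt "0 0 0 0 0"

```text
t: 8.68
tcp_pos: [0.5024, -0.194, 0.3321]
tool_rot: [0.865, 0.501, 0.033, 0.018]
force: [-0.6, 0.3, 0.1]
finger_gap: 0.996
```

```bash
python3 -c "
from h import *
tool()"
```

```text
t 8.6833 p [ 0.5024 -0.194   0.3321] tilt xy [0.0761 0.0015] jaw dir -29.87 tilt on jaw 0.0651 f [-0.6  0.3  0.1] gap 0.996 q [-0.601  0.271  1.565  0.047  1.244 -0.095]
```

jog_arm --pt "0 0 0 0 0" --pt "0 0 0 0 0" --pt "0 0 0 0 0"

```text
t: 8.93
tcp_pos: [0.5015, -0.1934, 0.3312]
tool_rot: [0.865, 0.501, 0.033, 0.017]
force: [0.6, 0.5, 0.1]
finger_gap: 0.999
```

```bash
python3 -c "
from h import *
tool()"
```

```text
t 8.9333 p [ 0.5015 -0.1934  0.3312] tilt xy [0.0738 0.003 ] jaw dir -29.87 tilt on jaw 0.0624 f [0.6 0.5 0.1] gap 0.999 q [-0.601  0.272  1.567  0.047  1.244 -0.095]
```

jog_arm --pt "0 0 0 0 0" --pt "0 0 0 0 0" --pt "0 0 0 0 0" --pt "0 0 0 0 0" --pt "0 0 0 0 0" --pt "0 0 0 0 0"

```text
t: 9.43
tcp_pos: [0.5006, -0.1928, 0.3288]
tool_rot: [0.865, 0.501, 0.032, 0.015]
force: [-0.2, -0.2, 0.4]
finger_gap: 1.001
```

```bash
python3 -c "
from h import *
tool()"
```

```text
t 9.4333 p [ 0.5006 -0.1928  0.3288] tilt xy [0.0694 0.006 ] jaw dir -29.88 tilt on jaw 0.0571 f [-0.2 -0.2  0.4] gap 1.001 q [-0.601  0.275  1.569  0.047  1.245 -0.095]
```

jog_arm --pt "3.3 -0.9 0 0 0" --pt "3.3 -0.9 0 0 0" --pt "3.3 -0.9 0 0 0" --pt "0 0 0 6.5 0" --pt "0 0 0 6.5 0" --pt "0 0 0 0 0"

```text
t: 9.93
tcp_pos: [0.6015, -0.2192, 0.3261]
tool_rot: [0.8, 0.599, 0.031, 0.009]
force: [0.6, -0.0, -0.0]
finger_gap: 1.003
```

```bash
python3 -c "
from h import *
tool()"
```

```text
t 9.9333 p [ 0.6015 -0.2192  0.3261] tilt xy [0.06   0.0235] jaw dir -16.38 tilt on jaw 0.0509 f [ 0.6 -0.  -0. ] gap 1.003 q [-0.548  0.442  1.312  0.053  1.349 -0.274]
```

jog_arm --pt "0 0 0 0 0" --pt "0 0 0 0 0" --pt "0 0 0 0 0" --pt "0 0 0 0 0" --pt "0 0 0 0 0" --pt "0 0 0 0 0"

```text
t: 10.43
tcp_pos: [0.5999, -0.2185, 0.3262]
tool_rot: [0.803, 0.595, 0.031, 0.008]
force: [0.2, -0.9, -0.7]
finger_gap: 1.002
```

```bash
python3 -c "
from h import *
tool()"
```

```text
t 10.4333 p [ 0.5999 -0.2185  0.3262] tilt xy [0.0588 0.0236] jaw dir -16.93 tilt on jaw 0.0493 f [ 0.2 -0.9 -0.7] gap 1.002 q [-0.548  0.44   1.315  0.052  1.349 -0.264]
```

jog_arm --pt "-3 0.9 2.5 0 0" --pt "-3 0.9 2.5 0 0" --pt "-3 0.9 2.5 0 0" --pt "-3 0.9 2.5 0 0" --pt "-2 0.5 1.5 0 0" --pt "0 0 0 0 0" --pt "0 0 0 0 0"

```text
t: 11.02
tcp_pos: [0.4532, -0.175, 0.4396]
tool_rot: [0.804, 0.594, 0.029, 0.004]
force: [-0.0, 0.0, -0.9]
finger_gap: 1.001
```

```bash
python3 -c "
from h import *
tool()"
```

```text
t 11.0167 p [ 0.4532 -0.175   0.4396] tilt xy [0.0516 0.0271] jaw dir -17.11 tilt on jaw 0.0414 f [-0.   0.  -0.9] gap 1.001 q [-0.632  0.123  1.468  0.052  1.525 -0.336]
```

jog_arm --pt "0 0 0 0 0" --pt "0 0 0 0 0" --pt "0 0 0 0 0" --pt "0 0 0 0 0" --pt "0 0 0 0 0" --pt "0 0 0 0 0"

```text
t: 11.52
tcp_pos: [0.4557, -0.1757, 0.4352]
tool_rot: [0.804, 0.594, 0.028, 0.002]
force: [1.1, -0.4, -0.0]
finger_gap: 1.001
```

```bash
python3 -c "
from h import *
tool()"
```

```text
t 11.5167 p [ 0.4557 -0.1757  0.4352] tilt xy [0.0473 0.031 ] jaw dir -17.1 tilt on jaw 0.0361 f [ 1.1 -0.4 -0. ] gap 1.001 q [-0.63   0.132  1.468  0.053  1.521 -0.335]
```

jog_arm --pt "0 0 0.2 0 0" --pt "0 0 0.2 0 0" --pt "0 0 0.2 0 0" --pt "0 0 0.2 0 0" --pt "0 0 0.2 0 0" --pt "0 0 0.2 0 0" --pt "0 0 0.2 0 0" --pt "0 0 0.2 0 0" --pt "0 0 0.2 0 0" --pt "0 0 0.2 0 0"

```text
t: 12.35
tcp_pos: [0.4561, -0.1758, 0.4561]
tool_rot: [0.804, 0.594, 0.028, 0.001]
force: [-0.1, -0.0, 0.1]
finger_gap: 0.997
```

jog_arm --pt "0 0 0.2 0 0" --pt "0 0 0.2 0 0" --pt "0 0 0.2 0 0" --pt "0 0 0.2 0 0" --pt "0 0 0.2 0 0" --pt "0 0 0.2 0 0" --pt "0 0 0.2 0 0" --pt "0 0 0.2 0 0" --pt "0 0 0.2 0 0" --pt "0 0 0.2 0 0"

```text
t: 13.18
tcp_pos: [0.456, -0.1758, 0.4784]
tool_rot: [0.804, 0.594, 0.028, 0.001]
force: [-0.2, -0.3, 0.5]
finger_gap: 0.999
```

```bash
python3 -c "
from h import *
tool()"
```

```text
t 13.1833 p [ 0.456  -0.1758  0.4784] tilt xy [0.0456 0.0323] jaw dir -17.1 tilt on jaw 0.0341 f [-0.2 -0.3  0.5] gap 0.999 q [-0.63   0.115  1.379  0.053  1.63  -0.329]
```

jog_arm --pt "0 0 0 0 0" --pt "0 0 0 0 0" --pt "0 0 0 0 0" --pt "0 0 0 0 0" --pt "0 0 0 0 0" --pt "0 0 0 0 0" --pt "0 0 0 0 0" --pt "0 0 0 0 0" --pt "0 0 0 0 0" --pt "0 0 0 0 0"

```text
t: 14.02
tcp_pos: [0.456, -0.1758, 0.4784]
tool_rot: [0.804, 0.594, 0.028, 0.0]
force: [-0.5, 1.2, -0.3]
finger_gap: 1.003
```

```bash
python3 -c "
from h import *
tool()"
```

```text
t 14.0167 p [ 0.456  -0.1758  0.4784] tilt xy [0.0454 0.0324] jaw dir -17.1 tilt on jaw 0.0338 f [-0.5  1.2 -0.3] gap 1.003 q [-0.63   0.115  1.379  0.053  1.63  -0.329]
```

jog_arm --pt "1.8 -0.55 -3.5 0 0" --pt "1.8 -0.55 -3.5 0 0" --pt "1.8 -0.55 -3.5 0 0" --pt "1.8 -0.55 -3.5 0 0" --pt "1.8 -0.55 -3.5 0 0" --pt "1.8 -0.55 -3.5 0 0" --pt "1.8 -0.55 -3 0 0" --pt "1.6 -0.5 -3 0 0" --pt "0 0 -2 0 0" --pt "0 0 -1 0 0"

```text
t: 14.85
tcp_pos: [0.6068, -0.2227, 0.1719]
tool_rot: [0.804, 0.594, 0.031, 0.012]
force: [0.2, 0.1, -0.1]
finger_gap: 1.001
```

```bash
python3 -c "
from h import *
tool()"
```

```text
t 14.85 p [ 0.6068 -0.2227  0.1719] tilt xy [0.0642 0.0185] jaw dir -17.11 tilt on jaw 0.0558 f [ 0.2  0.1 -0.1] gap 1.001 q [-0.547  0.604  1.475  0.058  1.018 -0.279]
```

jog_arm --pt "-0.6 0.3 -2 0.5 0" --pt "0 0 -1.5 0 0" --pt "0 0 -1 0 0" --pt "0 0 -0.5 0 0"

```text
t: 15.18
tcp_pos: [0.6007, -0.2197, 0.1183]
tool_rot: [0.801, 0.598, 0.031, 0.011]
force: [-0.3, -0.2, -0.4]
finger_gap: 0.995
```

```bash
python3 -c "
from h import *
tool()
s=snap('top','t5'); crop(s,270,390,130,220,'c5')
"
```

```text
t 15.1833 p [ 0.6007 -0.2197  0.1183] tilt xy [0.0627 0.02  ] jaw dir -16.59 tilt on jaw 0.0543 f [-0.3 -0.2 -0.4] gap 0.995 q [-0.549  0.667  1.53   0.063  0.903 -0.298]
c5 scale 6.666666666666667
```

View pics/c5.png

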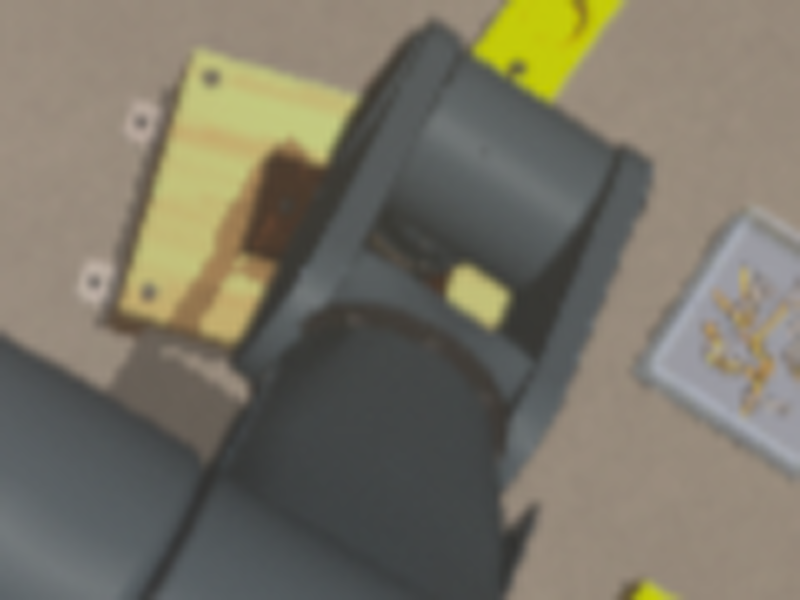

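The gripper stands over the pull, whose visible end is at (285,205) in the crop. Position agrees with the measured centre within 1 mm. I close on it.

jog_arm --pt "0 0 -0.5 0 0" --pt "0 0 0 0 60" --pt "0 0 0 0 140" --pt "0 0 0 0 140" --pt "0 0 0 0 140" --pt "0 0 0 0 140" --squeeze 40

```text
t: 15.73
tcp_pos: [0.5987, -0.2196, 0.1162]
tool_rot: [0.801, 0.598, 0.03, 0.01]
force: [0.2, 0.4, -1.6]
finger_gap: 0.625
```

```bash
python3 -c "
from h import *
tool()
"
```

```text
t 15.7333 p [ 0.5987 -0.2196  0.1162] tilt xy [0.0589 0.0201] jaw dir -16.51 tilt on jaw 0.0507 f [ 0.2  0.4 -1.6] gap 0.625 q [-0.549  0.669  1.533  0.061  0.901 -0.299]
```

jog_arm --pt "0 0 0.5 0 255" --pt "0 0 0.7 0 255" --pt "0 0 1 0 255" --pt "0 0 1.5 0 255" --pt "0 0 2 0 255" --pt "0 0 1.5 0 255" --pt "0 0 1 0 255"

```text
t: 16.32
tcp_pos: [0.5996, -0.2196, 0.2045]
tool_rot: [0.801, 0.598, 0.03, 0.011]
force: [0.9, 0.7, -1.2]
finger_gap: 0.618
```

```bash
python3 -c "
from h import *
tool()
s=snap('side','s6'); crop(s,230,350,100,220,'c6')
s=snap('top','t6'); crop(s,270,390,130,220,'c6t')
"
```

```text
t 16.3167 p [ 0.5996 -0.2196  0.2045] tilt xy [0.0612 0.0195] jaw dir -16.53 tilt on jaw 0.053 f [ 0.9  0.7 -1.2] gap 0.618 q [-0.549  0.556  1.464  0.055  1.08  -0.286]
c6 scale 5.0
c6t scale 6.666666666666667
```

View pics/c6.png

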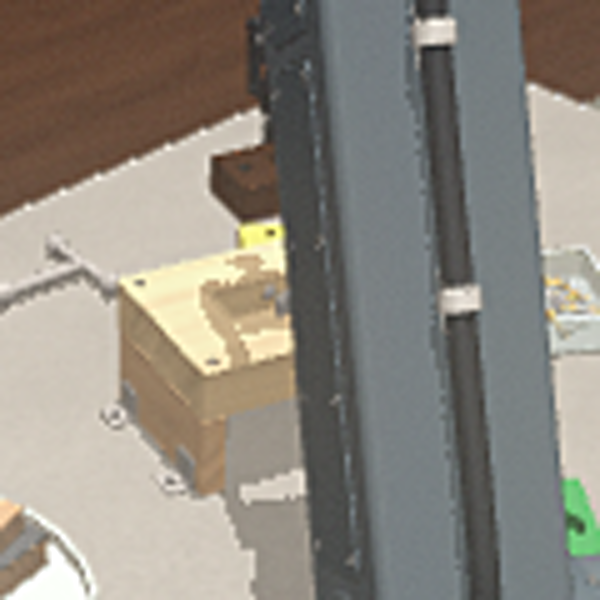

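View pics/c6t.png

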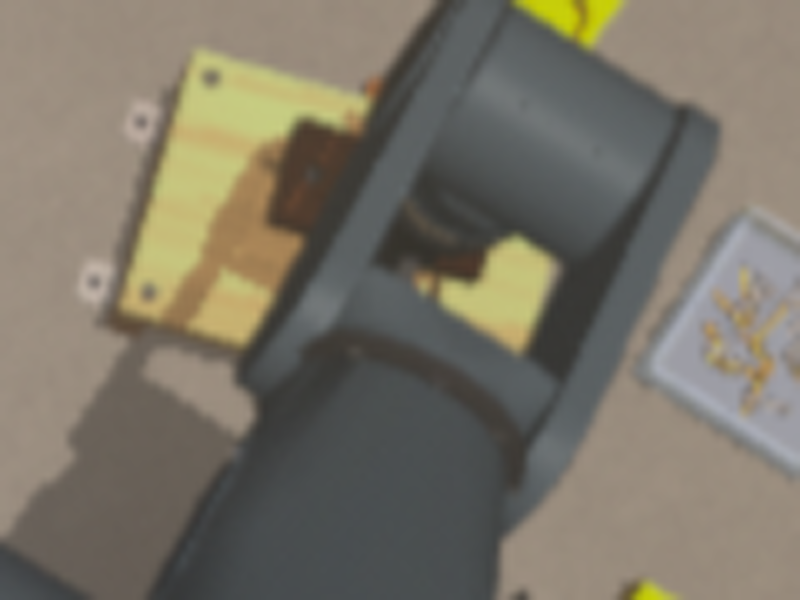

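The side crop shows the pull clear of the nest at (245,185), level, with the empty cavity below it. I carry it to the bay.

jog_arm --pt "-0.6 2 0 -1 255" --pt "-0.6 3.3 0 -1.1 255" --pt "-0.6 3.3 0 -1.1 255" --pt "-0.6 3.3 0 -1.1 255" --pt "-0.6 3.3 0 -1.1 255" --pt "-0.6 3.3 0 -1.1 255" --pt "-0.6 3.3 0 -1.1 255" --pt "-0.6 3.3 0 -1.1 255" --pt "-0.6 3.3 0 -1.1 255" --pt "-0.6 3.3 0 -1.1 255"

```text
t: 17.25
tcp_pos: [0.5357, 0.0999, 0.2009]
tool_rot: [0.86, 0.509, 0.027, 0.017]
force: [0.4, 0.4, -2.1]
finger_gap: 0.623
```

jog_arm --pt "-0.6 3.3 0 -1.1 255" --pt "-0.6 3 0 -1.1 255" --pt "-0.5 2.5 0 -1.1 255" --pt "-0.3 1.5 0 0 255" --pt "0 0 0 0 255"

```text
t: 17.67
tcp_pos: [0.5089, 0.2141, 0.1976]
tool_rot: [0.874, 0.486, 0.024, 0.015]
force: [-0.2, -0.6, -1.9]
finger_gap: 0.621
```

```bash
python3 -c "
from h import *
tool()
"
```

```text
t 17.6667 p [0.5089 0.2141 0.1976] tilt xy [ 0.0562 -0.0023] jaw dir -31.9 tilt on jaw 0.0489 f [-0.2 -0.6 -1.9] gap 0.621 q [ 0.203  0.455  1.69  -0.017  0.942  0.769]
```

jog_arm --pt "0.3 0.9 -2 0 255" --pt "0.2 0.9 -3 0 255" --pt "0 0 -3 0 255" --pt "0 0 -2.5 0 255" --pt "0 0 -1.2 0 255" --pt "0 0 -0.5 0 255"

```text
t: 18.17
tcp_pos: [0.5158, 0.232, 0.0717]
tool_rot: [0.873, 0.487, 0.027, 0.016]
force: [-0.6, -0.5, -1.7]
finger_gap: 0.626
```

```bash
python3 -c "
from h import *
tool()
s=snap('side','s7'); crop(s,140,270,170,267,'c7')
s=snap('top','t7'); crop(s,165,260,128,216,'c7t')
"
```

```text
t 18.1667 p [0.5158 0.232  0.0717] tilt xy [ 0.0629 -0.0023] jaw dir -31.69 tilt on jaw 0.0547 f [-0.6 -0.5 -1.7] gap 0.626 q [ 0.234  0.666  1.751 -0.027  0.665  0.807]
c7 scale 6.153846153846154
c7t scale 6.818181818181818
```

View pics/c7.png

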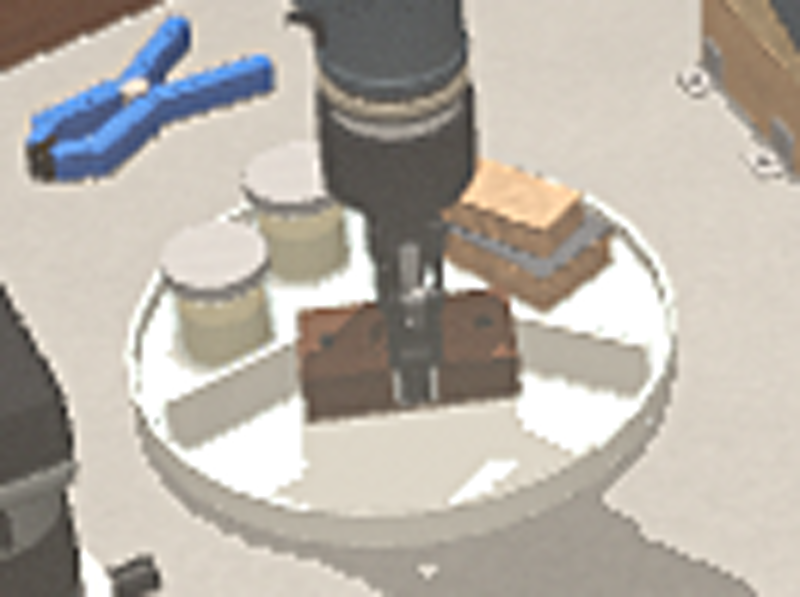

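View pics/c7t.png

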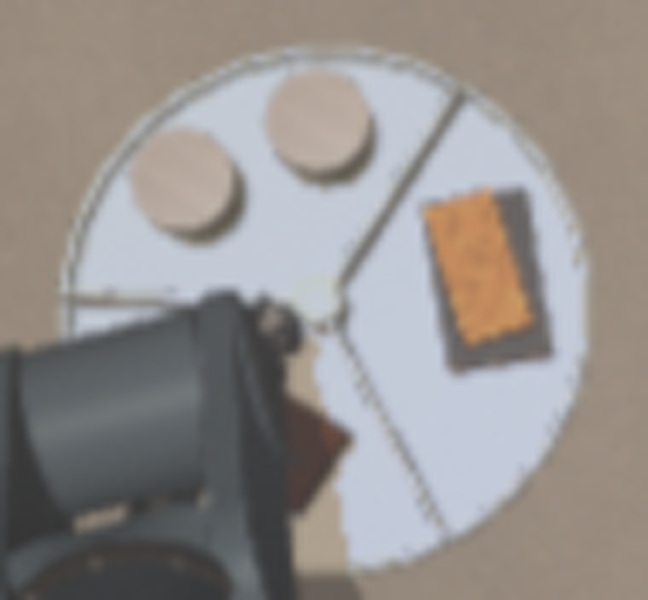

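The side crop shows the pull held level over the empty bay, at (410,355), centred between the partitions. I lower it gently.

jog_arm --pt "0 0 -1.2 0 255" --pt "0 0 -1 0 255" --pt "0 0 -0.7 0 255" --pt "0 0 -0.4 0 255" --pt "0 0 -0.3 0 255"

```text
t: 18.68
tcp_pos: [0.5209, 0.2313, 0.0395]
tool_rot: [0.873, 0.486, 0.032, 0.018]
force: [-0.7, -0.3, -0.5]
finger_gap: 0.622
```

jog_arm --pt "0 0 -0.3 0 255" --pt "0 0 -0.3 0 255"

```text
t: 18.85
tcp_pos: [0.5217, 0.2314, 0.0339]
tool_rot: [0.873, 0.486, 0.033, 0.018]
force: [0.9, -0.0, -1.6]
finger_gap: 0.624
```

```bash
python3 -c "
from h import *
tool()
s=snap('side','s8'); crop(s,140,270,170,267,'c8')
"
```

```text
t 18.85 p [0.5217 0.2314 0.0339] tilt xy [0.0755 0.0002] jaw dir -31.85 tilt on jaw 0.0639 f [ 0.9 -0.  -1.6] gap 0.624 q [ 0.231  0.734  1.761 -0.031  0.574  0.811]
c8 scale 6.153846153846154
```

View pics/c8.png

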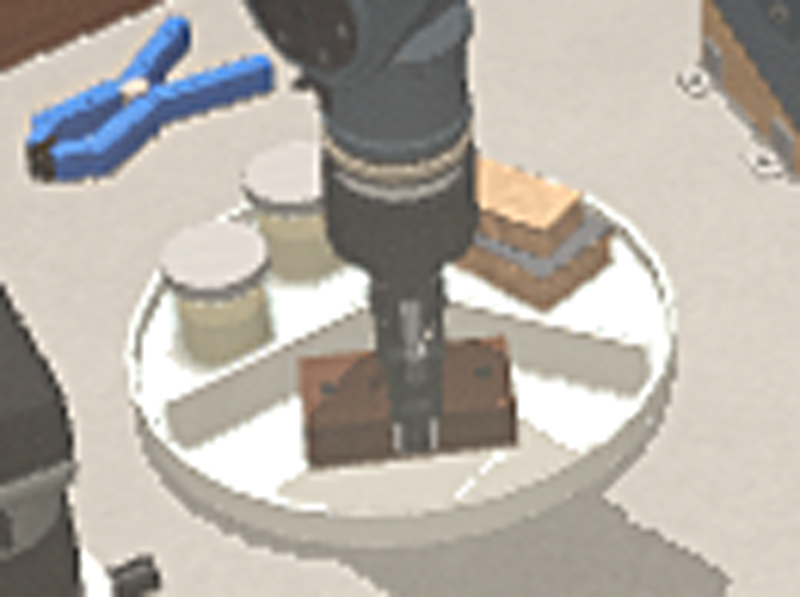

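Still just above the floor, with no contact force and the pull at (410,405). I lower further in small steps.

jog_arm --pt "0 0 -0.2 0 255" --pt "0 0 -0.2 0 255"

```text
t: 19.07
tcp_pos: [0.5218, 0.2316, 0.0298]
tool_rot: [0.873, 0.486, 0.033, 0.018]
force: [-2.5, -0.7, 20.5]
finger_gap: 0.621
```

jog_arm --pt "0 0 0 0 255" --pt "0 0 0 0 50" --pt "0 0 0 0 50" --pt "0 0 0 0 50" --pt "0 0 0 0 50" --pt "0 0 0 0 50"

```text
t: 19.57
tcp_pos: [0.5229, 0.2321, 0.031]
tool_rot: [0.873, 0.486, 0.035, 0.019]
force: [-0.3, 0.2, -0.1]
finger_gap: 0.806
```

```bash
python3 -c "
from h import *
tool()
s=snap('side','s9'); crop(s,140,270,170,267,'c9')
"
```

```text
t 19.5667 p [0.5229 0.2321 0.031 ] tilt xy [0.0791 0.0011] jaw dir -31.82 tilt on jaw 0.0665 f [-0.3  0.2 -0.1] gap 0.806 q [ 0.231  0.739  1.76  -0.032  0.565  0.812]
c9 scale 6.153846153846154
```

View pics/c9.png

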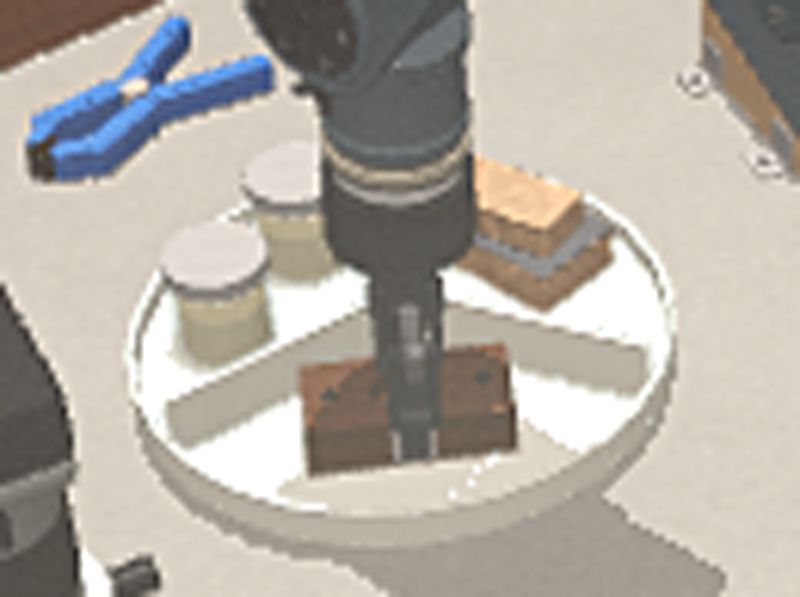

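The pull sits on the floor at (410,410), level, with 68 mm between the fingers, so it's released. I retreat upward.

jog_arm --pt "0 0 1 0 50" --pt "0 0 2 0 50" --pt "0 0 3.5 0 50" --pt "0 0 4 0 50" --pt "0 0 4 0 50" --pt "0 0 4 0 100" --pt "0 0 0 0 150"

```text
t: 20.2
tcp_pos: [0.5191, 0.231, 0.2243]
tool_rot: [0.873, 0.486, 0.032, 0.018]
force: [0.8, 0.7, 1.0]
finger_gap: 0.537
```

```bash
python3 -c "
from h import *
tool()
s=snap('side','s10'); crop(s,140,270,170,267,'c10')
P=cloud(s)
m=(P[...,2]>.045)&(P[...,2]<.062)&(np.hypot(P[...,0]-.515,P[...,1]-.232)<.065)&(s['img'].astype(int).sum(-1)<330)
q=P[m]; print(m.sum(),cv2.minAreaRect((q[:,:2]*1000).astype(np.float32))); top=q[q[:,2]>.049]
A=np.c_[top[:,:2]-top[:,:2].mean(0),np.ones(len(top))]; print(np.linalg.lstsq(A,top[:,2],rcond=None)[0],len(top))
"
```

```text
t 20.2 p [0.5191 0.231  0.2243] tilt xy [ 0.0723 -0.0003] jaw dir -31.82 tilt on jaw 0.0615 f [0.8 0.7 1. ] gap 0.537 q [ 0.231  0.435  1.634 -0.02   1.003  0.795]
c10 scale 6.153846153846154
198 ((519.10986328125, 231.9575653076172), (105.02717590332031, 57.2649040222168), 56.55813217163086)
[ 0.00550609 -0.0013703   0.05203576] 150
```

View pics/c10.png

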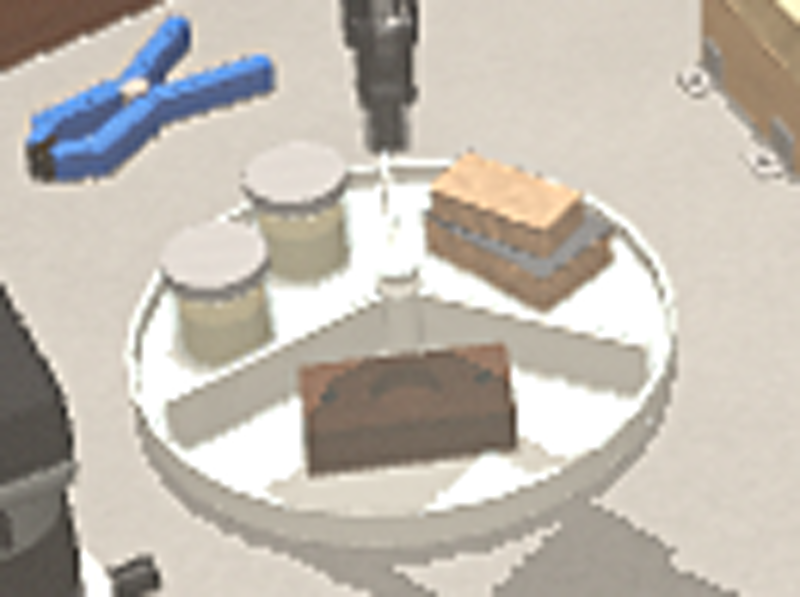

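The pull lies flat in the bay. Its top is at 0.052 m, its centre is at (0.519, 0.232), and its slope is under 0.006. Now I shut the fingers, move back to the bar and push it down.

jog_arm --pt "-0.5 -3 0 0 255" --pt "-0.5 -3.8 -0.3 0 255" --pt "-0.5 -3.8 -0.3 0 255" --pt "-0.6 -3.8 -0.3 0 255" --pt "-0.6 -3.8 -0.3 0 255" --pt "-0.6 -3.8 -0.3 0 255" --pt "-0.6 -3.8 -0.3 0 255" --pt "-0.6 -3.8 -0.3 0 255" --pt "-0.6 -3.8 0 0 255" --pt "-0.6 -3.5 0 0 255"

```text
t: 21.08
tcp_pos: [0.4507, -0.143, 0.1975]
tool_rot: [0.869, 0.493, 0.03, 0.013]
force: [0.0, -0.0, 1.1]
finger_gap: -0.001
```

jog_arm --pt "0 -1.5 0 0 255" --pt "0 0 0 0 255" --pt "0 0 0 0 255"

```text
t: 21.33
tcp_pos: [0.4478, -0.1653, 0.1953]
tool_rot: [0.872, 0.488, 0.029, 0.012]
force: [-1.5, -0.5, -1.0]
finger_gap: 0.0
```

```bash
python3 -c "
from h import *
tool()
s=snap('top','t11'); crop(s,270,390,130,220,'c11')
"
```

```text
t 21.3333 p [ 0.4478 -0.1653  0.1953] tilt xy [0.0617 0.0075] jaw dir -31.55 tilt on jaw 0.0486 f [-1.5 -0.5 -1. ] gap 0.0 q [-0.615  0.366  1.872  0.055  0.859 -0.1  ]
c11 scale 6.666666666666667
```

View pics/c11.png

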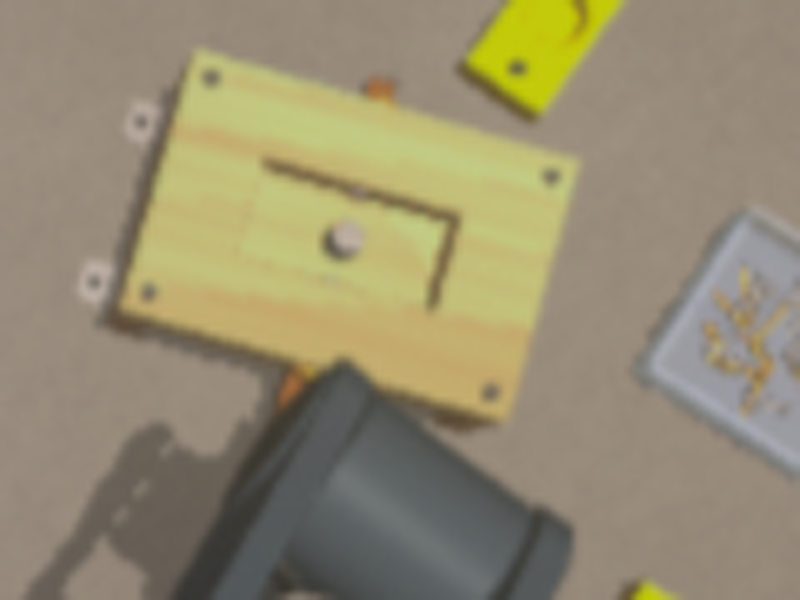

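The crop shows the cavity empty and the rod up at (345,238), with the bar still raised. I descend onto the bar.

jog_arm --pt "0.5 -0.6 -2 0 255" --pt "0.3 -0.5 -3 0 255" --pt "0 0 -3 0 255" --pt "0 0 -2 0 255" --pt "0 0 -0.8 0 255" --pt "0 0 0 0 255"

```text
t: 21.88
tcp_pos: [0.4571, -0.1676, 0.0846]
tool_rot: [0.869, 0.493, 0.03, 0.012]
force: [-0.0, -0.5, 1.1]
finger_gap: -0.002
```

jog_arm --pt "0 -0.8 0 0 255" --pt "0 0 -0.5 0 255" --pt "0 0 0 0 255"

```text
t: 22.13
tcp_pos: [0.4579, -0.174, 0.0808]
tool_rot: [0.868, 0.495, 0.03, 0.012]
force: [-0.5, -0.4, -0.5]
finger_gap: 0.002
```

jog_arm --pt "0 0 -0.6 0 255" --pt "0 0 -0.5 0 255" --pt "0 0 -0.5 0 255"

```text
t: 22.38
tcp_pos: [0.4601, -0.1754, 0.067]
tool_rot: [0.868, 0.495, 0.032, 0.016]
force: [-0.7, 0.8, 4.9]
finger_gap: -0.0
```

Contact at 0.070 with 4.9 N, as expected for the bar. I keep pushing.

jog_arm --pt "0 0 -0.5 0 255" --pt "0 0 -0.5 0 255" --pt "0 0 -0.5 0 255" --pt "0 0 -0.3 0 255"

```text
t: 22.72
tcp_pos: [0.46, -0.1754, 0.0482]
tool_rot: [0.868, 0.495, 0.032, 0.016]
force: [0.1, 1.0, 3.8]
finger_gap: -0.001
```

jog_arm --pt "0 0 -0.3 0 255" --pt "0 0 -0.2 0 255"

```text
t: 22.88
tcp_pos: [0.46, -0.1754, 0.0423]
tool_rot: [0.868, 0.495, 0.032, 0.016]
force: [-0.4, 1.0, 6.8]
finger_gap: 0.001
```

jog_arm --pt "0 0 -0.15 0 255" --pt "0 0 -0.1 0 255"

```text
t: 23.05
tcp_pos: [0.46, -0.1754, 0.0419]
tool_rot: [0.868, 0.495, 0.032, 0.017]
force: [-3.5, 1.5, 20.0]
finger_gap: 0.001
```

The bar is on its bottom stop, with its top at 0.042 m and the force up to 20 N. I retreat and check everything.

jog_arm --pt "0 0 0.5 0 255" --pt "0 0 2 0 255" --pt "0 0 4 0 255" --pt "0 0 4 0 255" --pt "-1 -3.5 2 0 255" --pt "-2 -3.5 1 0 255" --pt "-2 -3.5 0 0 255" --pt "-2 -3.5 0 0 255" --pt "-1 -2 0 0 255" --pt "0 0 0 0 255"

```text
t: 23.88
tcp_pos: [0.3771, -0.3422, 0.1825]
tool_rot: [0.866, 0.499, 0.03, 0.02]
force: [0.5, 0.1, -0.8]
finger_gap: -0.002
```

```bash
python3 -c "
from h import *
tool()
a=load('t0'); s=snap('top','t12'); crop(s,270,390,130,220,'c12')
for nm,im in(('before',a),('after',s)):
    P=cloud(im); m=(P[...,2]>.03)&(P[...,2]<.046)&(np.hypot(P[...,0]-.4656,P[...,1]+.179)<.03); print(nm,'bar top z',np.median(P[m][:,2]),m.sum())
P=cloud(s); m=(P[...,2]>.045)&(P[...,2]<.062)&(np.hypot(P[...,0]-.519,P[...,1]-.232)<.07)&(s['img'].astype(int).sum(-1)<330)
print('pull',m.sum(),np.median(P[m][:,2]),cv2.minAreaRect((P[m][:,:2]*1000).astype(np.float32)))
Q=cloud(a)
for nm,c,zl,zh in(('dish',(.57,-.46),.008,.05),('router',(.5,.463),.18,.26)):
    for X in(Q,P):
        m=(X[...,2]>zl)&(X[...,2]<zh)&(np.hypot(X[...,0]-c[0],X[...,1]-c[1])<.1); print(nm,X[m].mean(0).round(4),m.sum())
"
```

```text
t 23.8833 p [ 0.3771 -0.3422  0.1825] tilt xy [ 0.0728 -0.0051] jaw dir -30.1 tilt on jaw 0.0654 f [ 0.5  0.1 -0.8] gap -0.002 q [-0.991  0.424  1.812  0.077  0.862 -0.516]
c12 scale 6.666666666666667
before bar top z 0.04012476509307494 60
after bar top z 0.04031458928473364 61
pull 279 0.051234699253212446 ((521.5845336914062, 230.64199829101562), (105.90145111083984, 47.87041473388672), 57.79817581176758)
dish [ 0.5483 -0.4831  0.0217] 572
dish [ 0.5492 -0.4822  0.0216] 578
router [0.5056 0.4636 0.2247] 833
router [0.5057 0.4636 0.2248] 833
```

View pics/t12.png

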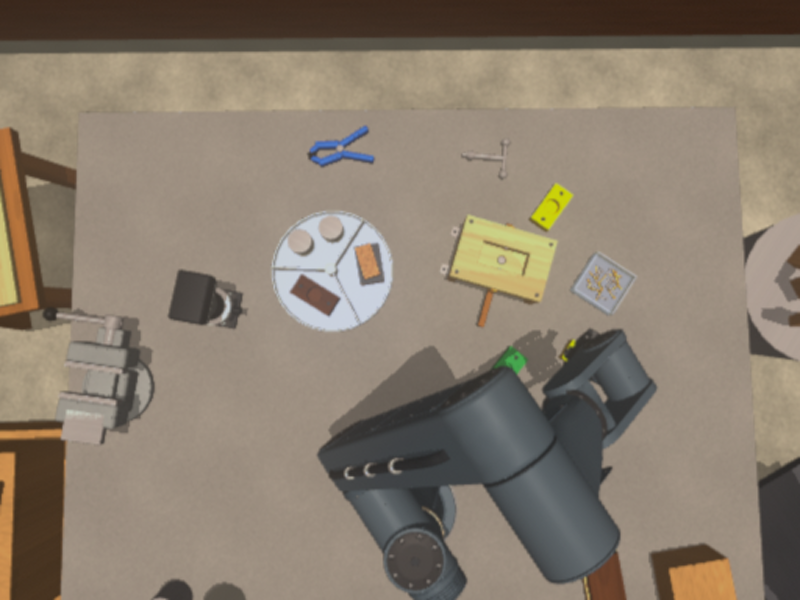

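View pics/c12.png

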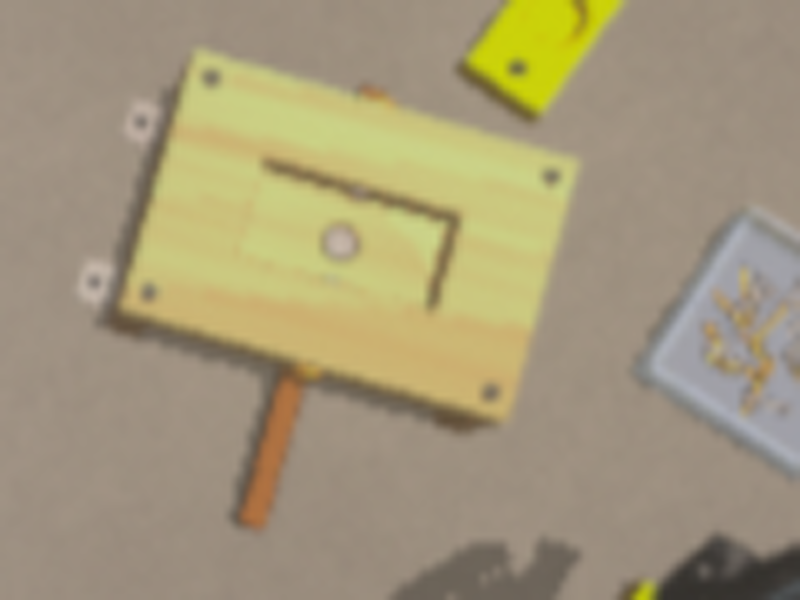

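The pull lies in the empty bay at (315,295) in the full view. The bar is down, with the rod flush in the cavity floor at (340,243) in the crop and the bar end at (255,520). The router and dish haven't moved, and the robot is clear of everything. I hand in.

```bash
python3 -c "
from station import *
print(sense()['qd'].round(4)); print(sign_off())"
```

```text
[ 0.0569 -0.0056  0.0389  0.0215  0.0186  0.0213]
the job is handed in; nothing more can be done
None
```

The job is done and handed in at about 24 s; sign-off gives no verdict, so this rests on my own checks. I lifted the bar to its hard stop and let go of it, with the pull standing free at 0.138 m. I then carried the pull to the empty bay, set it down and released it, and pushed the bar back down to its stop.

**Last checks:**
- **Pull:** it lies flat, with its top at about 0.052 m against 0.052 m expected. Its centre is about 5 mm from the bay's middle, and the measured slope is under 0.006.
- **Bar:** its top measures 0.0403 m, against 0.0401 m at the start. The fingers stopped on it at 0.042 m with 20 N, and the rod shows flush in the cavity floor.
- **Router and dish:** both are within about 1 mm of where they started.
- **Robot:** it stands clear of everything, still creeping slightly (under 0.06 rad/s) at hand-in.

**What went off plan:**
- The tool picked up a tilt of 3 to 4 degrees from tracking lag in the moves. I only partly reduced it, and it cost about 9 s. The pull still looked level while carried.
- The final pull outline measured 106 x 48 mm in the top view, against the true 110 x 54 mm. I put this down to the colour mask cutting off the edges.

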